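Renew the fuses and snap the guard on

TASK

On the repair bench, pull the blown (scorched brown) fuse out of the black fuse block and put it in the red scrap bin, and fit every new white fuse from the yellow rack fully home in a socket of its own. Then set the teal guard over the block and press it straight down until it snaps home on both sides. Leave the other things on the bench alone.

Things in the scene. Friction and masses are not known exactly. Their poses are not given: they have to be found in the camera images.
- fuse_block: Black fuse block, fixed to the bench: 60 (x) x 178 (y) x 34 mm high, on a flange 96 x 218 x 8 mm. Origin: centre of its underside, on the bench; z up. Four round blind sockets in a row along its y axis, 42 mm apart. In the middle of each long side (the two faces across x, 26 mm up) a sprung steel catch roller, 36 mm long, bulges out 4.5 mm; a push moves it in.
- socket0 (a point): Centre of the mouth of a socket (-63 mm along the block's y axis), 34 mm above the bench. The socket is round, 23 mm in diameter, 22 mm deep, flat-bottomed, with a sharp unchamfered edge; it takes one fuse with 1 mm of clearance on the diameter.
- socket1 (a point): Centre of the mouth of a socket (-21 mm along the block's y axis), 34 mm above the bench. The socket is round, 23 mm in diameter, 22 mm deep, flat-bottomed, with a sharp unchamfered edge; it takes one fuse with 1 mm of clearance on the diameter.
- socket2 (a point): Centre of the mouth of a socket (21 mm along the block's y axis), 34 mm above the bench. The socket is round, 23 mm in diameter, 22 mm deep, flat-bottomed, with a sharp unchamfered edge; it takes one fuse with 1 mm of clearance on the diameter.
- socket3 (a point): Centre of the mouth of a socket (63 mm along the block's y axis), 34 mm above the bench. The socket is round, 23 mm in diameter, 22 mm deep, flat-bottomed, with a sharp unchamfered edge; it takes one fuse with 1 mm of clearance on the diameter.
- fuse_rack: Yellow rack, fixed, 56 (x) x 170 (y) x 25 mm high, with four square wells (25 mm wide, 15 mm deep, 42 mm apart along its y axis) in which the new fuses stand loosely. Origin: centre of its underside.
- new0: A new fuse: plain cylinder 22 mm in diameter, 58 mm long, about 60 g, white with steel end caps, no chamfer, either end down. Origin: its middle, 29 mm from each end; z along its axis. At the start it stands in the rack, its middle 39 mm above the bench. Three or four of the four are there. Fully home in a socket its middle is 41 mm above the bench and 36 mm of it stand out of the block.
- new1: A new fuse: plain cylinder 22 mm in diameter, 58 mm long, about 60 g, white with steel end caps, no chamfer, either end down. Origin: its middle, 29 mm from each end; z along its axis. At the start it stands in the rack, its middle 39 mm above the bench. Three or four of the four are there. Fully home in a socket its middle is 41 mm above the bench and 36 mm of it stand out of the block.
- new2: A new fuse: plain cylinder 22 mm in diameter, 58 mm long, about 60 g, white with steel end caps, no chamfer, either end down. Origin: its middle, 29 mm from each end; z along its axis. At the start it stands in the rack, its middle 39 mm above the bench. Three or four of the four are there. Fully home in a socket its middle is 41 mm above the bench and 36 mm of it stand out of the block.
- new3: A new fuse: plain cylinder 22 mm in diameter, 58 mm long, about 60 g, white with steel end caps, no chamfer, either end down. Origin: its middle, 29 mm from each end; z along its axis. At the start it stands in the rack, its middle 39 mm above the bench. Three or four of the four are there. Fully home in a socket its middle is 41 mm above the bench and 36 mm of it stand out of the block.
- blown0: A blown fuse: same size as a new one (22 x 58 mm), scorched brown with a red band and a red dot on its end. Origin: its middle. At the start it is fully home in the block at socket0, its middle 41 mm above the bench. Exactly one of the four is there.
- blown1: A blown fuse: same size as a new one (22 x 58 mm), scorched brown with a red band and a red dot on its end. Origin: its middle. At the start it is fully home in the block at socket1, its middle 41 mm above the bench. Exactly one of the four is there.
- blown2: A blown fuse: same size as a new one (22 x 58 mm), scorched brown with a red band and a red dot on its end. Origin: its middle. At the start it is fully home in the block at socket2, its middle 41 mm above the bench. Exactly one of the four is there.
- blown3: A blown fuse: same size as a new one (22 x 58 mm), scorched brown with a red band and a red dot on its end. Origin: its middle. At the start it is fully home in the block at socket3, its middle 41 mm above the bench. Exactly one of the four is there.
- guard: Teal touch guard, loose (0.15 to 0.26 kg): an inverted tray 78 (x) x 190 mm (y), top face 64 mm above its underside, with two rigid clip arms, 50 mm wide, inward ridge at the foot, in the middle of its long sides. Origin: centre of its underside; z up. It fits the block either way round, its x along the block's x, with 2 mm of play all round. Only fully home fuses fit under it.
- guard_grip (a point): Middle of the top face of the guard's black grip block (16 in x, 60 in y, 32 mm high, standing on the guard's top face): 96 mm above the guard's underside, on its axis.
- guard_home (a point): Point on the fuse block's axis, 16 mm above the bench, where the guard's origin lies when snapped home. Slid straight down over the block the guard first rests on the catches, its origin some 28 mm above the bench; pressed on with roughly 10 to 20 N its ridges snap past both catches and its inner ledges land on the block's top.
- scrap_bin: Red open scrap bin, fixed, 100 x 100 x 50 mm high, walls and floor 4 mm. Origin: centre of its underside.
- screwdriver: Screwdriver lying on the bench, a bystander. Origin on the bench below it.
- flux_jar: White-capped jar, 44 mm in diameter, 45 mm high, on the robot's side of the mat, a bystander. Origin: centre of its underside.
- paste_jar: Jar with a blue cap, 36 mm in diameter, 38 mm high, on the robot's side of the mat, a bystander. Origin: centre of its underside.
- brush: Brush lying on the robot's side of the mat, a bystander. Origin on the bench below it.
- tweezers: Steel tweezers lying on the bench, 120 mm long, a bystander. Origin on the bench below their middle.

How it is judged:
By the outcome, as a careful person would: the job done as asked, in the order asked, and still so for the second after the job is handed in, with the robot touching nothing.
Of new0, new1, new2, new3 only 3 to 4 are there at a start; the rules pass over those that are not, and their reading is None.
Of blown0, blown1, blown2, blown3 only 1 to 1 are there at a start; the rules pass over those that are not, and their reading is None.
At some moment in a run one of guard may be knocked a few centimetres aside while the robot is not near it.
It also fails if it takes over 208 s, if anything falls off the work surface, if the arm or the gripper's body presses on something with over 40 N, if the wrist force passes 120 N, or if a joint passes its speed limit or range.

ROBOT

A 7-joint arm with a two-finger parallel gripper is mounted at the origin on the work surface. World frame = base frame: x ahead of the robot, y to its left, z up, the work surface at z = 0. Lengths are in m, angles in rad, forces in N, time in s.
With the tool pointing down it reaches from about 0.4 to 0.875 m from the base axis. Payload 6.5 kg.
Tool frame: the origin (TCP) lies midway between the tips of the shut fingers; the grasp point (between the pads) lies 19 mm behind it (manip.grip_depth is the distance from the TCP to the grasp point, in m); z points along the fingers, y is the line along which they close (so a half turn about z gives the same grasp; the last joint's range is limited). The gripper opens to 88 mm and grips with 3 to 60 N. Pads are 18 mm wide; open, the fingers measure 123 mm over their backs; the gripper's body (75 mm by 187 mm) begins 45 mm behind the grasp point.
Start: joints at [1.188, 0.536, -0.004, 1.538, 0.003, 1.067, -0.071], TCP at [0.202, -0.618, 0.239] pointing down, gripper open.
Joint ranges: [-2.7, 2.7], [-0.37, 2.16], [-1.27, 1.26], [0.24, 2.4], [-1.31, 4.45], [0.19, 1.91], [-2.76, 2.76]. Speed limits (rad/s): [2.39, 2.39, 3.14, 3.14, 3.14, 3.14, 3.14].

INTERFACE

Orientations are given as a unit quaternion [w, x, y, z].
In Python, from workcell import manip gives the robot as it stands.
- The arm moves only by the tool play_rows, never from a script. Its argument "targets" is one flat list of numbers, 5 for each row, row after row: the opening in per cent of the stroke, from 0 (shut) to 100 (fully open), then the shift along the tool's x, y, z in cm, then the turn about the tool's z in rad. A call has 1 to 8 rows; each row shifts and turns the commanded pose from where the row before left it, along the tool's axes as they then stand; what a row does not reach is not made up. A row lasts 1/12 s, in which the tool goes at most 41.7 mm and 7.16 degrees, less where a joint would pass 70% of its speed; a pose out of reach is approached as far as the arm can. A call with a gripper value outside its range is refused whole. The fingers move at their own pace and stop on an object; "squeeze" is the grip in N (left out, the last holds). Time passes only in rows, so rows that do not move let the fingers close. It gives the time, the measured TCP pose, the force, the opening and the grip force at its end, in the units of the state.
- manip.get_state(): the state, without advancing time (a new reading comes with each control period).
- manip.get_image(name): name is "scene" or "top" or "wrist"; returns a dict with "pixels" (384x512x3 uint8, red, green, blue), "mtx" (3x3 intrinsics, pixels), "dist_coeffs" ([k1, k2, p1, p2, k3] as OpenCV has them; the pictures are not rectified), "origin" and "attitude" of the camera in the world. Camera axes: x right, y up, looking along -z (the intrinsics and any distortion apply to the point x, -y, -z); pixel columns grow to the right and rows downward; lengths in m; the calibration is good to about 2 mm. A picture is of the moment at which its call begins. There is no depth.
- manip.sign_off(): hands the job in; it is judged then, once.
Trained networks look in a picture, given as the dict that the camera call returned (one of the last four; its "shot" number tells which), for a name from the list of things; names that differ only in an ending like _2 or _b are one class to them, and where a whole thing is asked for, a point or a joint stands for the part that bears it (a point fixed in the world has none). Each returns a list of dicts, best first, with "score" (0 to 1); they miss things now and then, are a little off and sometimes report something else, mostly with a low value. They report only what shows in the picture. A call takes as long as a camera call.
- manip.boxes_of(query, picture): "rect" ([left, top, width, height] in pixels, round what is visible of it).
- manip.outline_of(query, picture): "pixels" (384x512 bool, what is visible of it) and "rect" ([left, top, width, height] in pixels, round what is visible of it).
- manip.mark_of(query, picture): "at" ([column, row] in pixels: a listed point, or the origin of a listed thing).
The state is a dict: "time_s": time; "joint_pos": joint angles; "joint_velocities": joint speeds; "tau": joint torques, N m; "eef_pos": TCP position; "ee_rot": TCP orientation; "force": force on the tool from outside, world axes, zero at the start; "moment": the same for the moment, N m; "width": finger opening in m; "grip_force": force on a finger pad.
Only numpy, scipy, OpenCV 4.12 (cv2) and the standard library are available. Lean on these libraries where they do the work, as an engineer would, in place of code of your own. Each camera call takes 0.05 s, during which the arm holds its last target. There are 200 camera calls.

## Working session

There is one attempt and no reset: what is moved stays moved. The work goes in short steps, Python scripts to look and compute and a tool call to move; the robot and the scene stay as the last step left them, time stands still between calls to the robot, and variables do not carry over. Pictures are saved under pics/ and viewed, at most 14 in all, crops included, and the job is handed in when it is done.

Besides the shell and the picture viewer there is one more tool, called as name(argument=value, ...), one argument or row to a line, values as JSON. play_rows: Moves the arm, as the interface text tells. Its arguments: {"type":"object","properties":{"targets":{"type":"array"},"squeeze":{"type":"number"}},"required":["targets"]}

```bash
mkdir -p pics; ls; cat > h.py <<'E'
import numpy as np, cv2
from scipy.spatial.transform import Rotation as R
from workcell import manip
def rot(q): return R.from_quat([q[1],q[2],q[3],q[0]]).as_matrix()
def camR(p):
    a=np.array(p["attitude"],float)
    return a if a.shape==(3,3) else rot(a)
def ray(p,uv):
    n=cv2.undistortPoints(np.array([[uv]],float),np.array(p["mtx"],float),np.array(p["dist_coeffs"],float))[0,0]
    return np.array(p["origin"]),camR(p)@np.array([n[0],-n[1],-1.])
def atz(p,uv,z):
    o,d=ray(p,uv); return o+d*(z-o[2])/d[2]
def proj(p,X):
    c=camR(p).T@(np.array(X,float)-np.array(p["origin"])); c=c*[1,-1,-1]
    return cv2.projectPoints(c[None,None],np.zeros(3),np.zeros(3),np.array(p["mtx"],float),np.array(p["dist_coeffs"],float))[0].ravel()
def save(p,n,crop=None,s=1):
    im=p["pixels"][:,:,::-1]
    if crop: x,y,w,h=crop; im=im[y:y+h,x:x+w]
    cv2.imwrite("pics/"+n,cv2.resize(im,None,fx=s,fy=s,interpolation=cv2.INTER_CUBIC))
E
python3 - <<'E'
from h import *
np.set_printoptions(precision=4,suppress=True)
s=manip.get_state();print(s["time_s"],s["eef_pos"],s["ee_rot"],s["width"],s["force"],manip.grip_depth)
t=manip.get_image("top");sc=manip.get_image("scene")
a=np.zeros((384,512,3),np.uint8)
save(t,"top.png",s=1.5);save(sc,"scene.png",s=1.5)
print(t["origin"],t["attitude"],t["mtx"],sc["origin"])
for n,z in [("fuse_block",0),("socket0",.034),("socket1",.034),("socket2",.034),("socket3",.034),("fuse_rack",0),("new0",.039),("blown0",.041),("guard",0),("guard_grip",.096),("scrap_bin",0),("flux_jar",0),("paste_jar",0),("brush",0),("screwdriver",0),("tweezers",0)]:
    print(n,[(round(d["score"],2),np.round(d["at"],1),atz(t,d["at"],z)[:2]) for d in manip.mark_of(n,t)[:5]])
E
```

```text
pics
0.0 [ 0.2023 -0.6171  0.2378] [-0.0008  0.9875  0.1578 -0.0002] 0.08844484634141946 [0.0126 0.3713 0.2646] 0.0187
[0.3856 0.032  1.0636] [-0.6948 -0.0714  0.0683  0.7124] [[371.3116   0.     255.4442]
 [  0.     371.3116 188.6264]
 [  0.       0.       1.    ]] [0.9878 0.5522 0.7152]
fuse_block []
socket0 [(0.88, array([249.8, 196. ]), array([0.5712, 0.0504])), (0.84, array([260.6, 200.2]), array([0.5585, 0.0203])), (0.69, array([276.6, 198.7]), array([ 0.5616, -0.0248])), (0.65, array([232.5, 199.3]), array([0.5631, 0.0993]))]
socket1 [(0.88, array([249.8, 196. ]), array([0.5712, 0.0504])), (0.84, array([260.6, 200.2]), array([0.5585, 0.0203])), (0.69, array([276.6, 198.7]), array([ 0.5616, -0.0248])), (0.65, array([232.5, 199.3]), array([0.5631, 0.0993]))]
socket2 [(0.88, array([249.8, 196. ]), array([0.5712, 0.0504])), (0.84, array([260.6, 200.2]), array([0.5585, 0.0203])), (0.69, array([276.6, 198.7]), array([ 0.5616, -0.0248])), (0.65, array([232.5, 199.3]), array([0.5631, 0.0993]))]
socket3 [(0.88, array([249.8, 196. ]), array([0.5712, 0.0504])), (0.84, array([260.6, 200.2
[... 455 characters left out ...]
array([249.7, 200.1]), array([0.5584, 0.0508]))]
guard [(0.58, array([356.3, 185.3]), array([ 0.6012, -0.2621])), (0.2, array([368.1, 238.8]), array([ 0.4443, -0.2842]))]
guard_grip [(0.58, array([368.7, 179.1]), array([ 0.5978, -0.2704]))]
scrap_bin [(0.97, array([367.1, 244. ]), array([ 0.4297, -0.2802])), (0.29, array([232.1, 200.8]), array([0.5645, 0.1027]))]
flux_jar [(0.48, array([209.2, 278.4]), array([0.3458, 0.1698]))]
paste_jar [(0.63, array([244.6, 262.7]), array([0.3869, 0.0698]))]
brush [(0.77, array([296.6, 270. ]), array([ 0.363 , -0.0757]))]
screwdriver [(0.77, array([311.6, 127.5]), array([ 0.7831, -0.1405]))]
tweezers [(0.62, array([197.2, 151. ]), array([0.7181, 0.2055]))]
```

View pics/top.png

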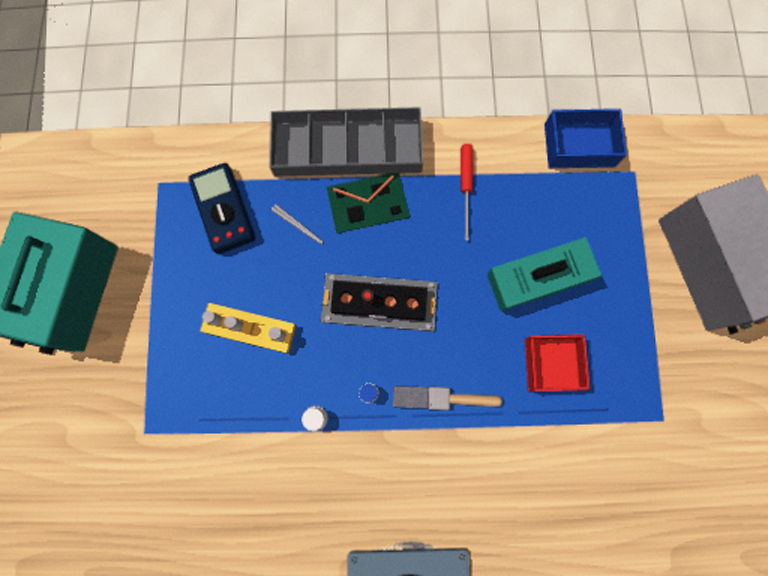

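View pics/scene.png

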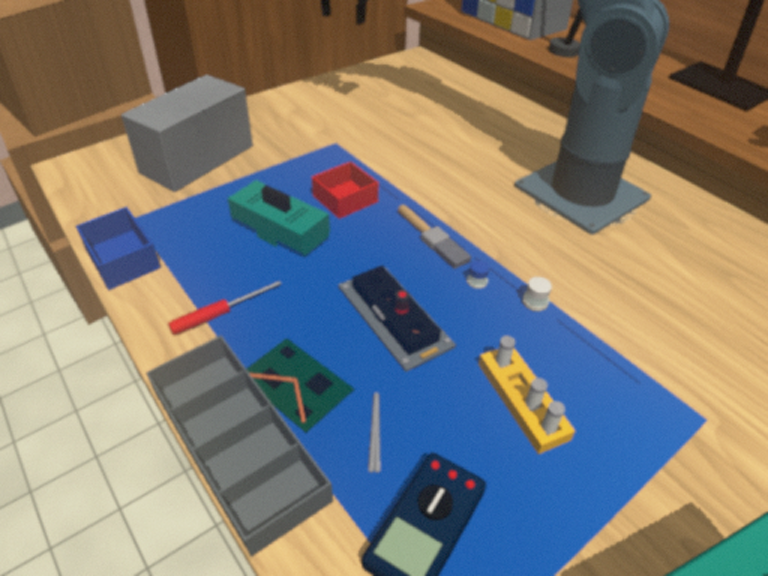

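The top view shows the block with the blown fuse's red dot at about (368,295) in the 1.5x picture. Its empty sockets are at (346,298), (390,301) and (413,303). There are three new fuses, at (208,316), (231,322) and (277,334). The guard is at (548,272) and the bin at (558,363). I'll move above the block first.

play_rows(
  targets=[100, 2.73, -2.55, 0, 0, 100, 2.73, -2.55, 0, 0, 100, 2.73, -2.55, 0, 0, 100, 2.73, -2.55, 0, 0, 100, 2.73, -2.55, 0, 0, 100, 2.73, -2.55, 0, 0, 100, 2.73, -2.55, 0, 0, 100, 2.73, -2.55, 0, 0],
)

```text
time_s: 1.57
eef_pos: [0.3471, -0.3542, 0.239]
ee_rot: [0.0, 0.987, 0.158, 0.0]
force: [1.1, -0.1, 0.2]
width: 0.0879
grip_force: 0.0
```

play_rows(
  targets=[100, 2.73, -2.55, 0, 0, 100, 2.73, -2.55, 0, 0, 100, 2.73, -2.55, 0, 0, 100, 2.73, -2.55, 0, 0, 100, 2.73, -2.55, 0, 0, 100, 2.73, -2.55, 0, 0, 100, 2.73, -2.55, 0, 0, 100, 2.73, -2.55, 0, 0],
)

```text
time_s: 2.23
eef_pos: [0.4911, -0.0922, 0.239]
ee_rot: [0.0, 0.987, 0.158, 0.0]
force: [1.1, -0.2, 0.5]
width: 0.0878
grip_force: 0.0
```

play_rows(
  targets=[100, 2.73, -2.55, 0, 0, 100, 2.73, -2.55, 0, 0, 100, 2.73, -2.55, 0, 0, 100, 2.73, -2.55, 0, 0, 100, 0, 0, 0, -0.12, 100, 0, 0, 0, -0.12, 100, 0, 0, 0, -0.12, 100, 0, 0, 0, -0.12],
)

```text
time_s: 2.9
eef_pos: [0.5625, 0.0374, 0.2387]
ee_rot: [0.0, 0.92, 0.391, -0.0]
force: [0.3, 0.8, 0.5]
width: 0.0881
grip_force: 0.0
```

play_rows(
  targets=[100, 0, 0, 0, -0.12, 100, 0, 0, 0, -0.12, 100, 0, 0, 0, -0.12, 100, 0, 0, 0, -0.12, 100, 0, 0, 0, -0.12, 100, 0, 0, 0, -0.12, 100, 0, 0, 0, -0.06, 100, 0, 0, 0, 0],
)

```text
time_s: 3.57
eef_pos: [0.5625, 0.0368, 0.2387]
ee_rot: [-0.0, 0.704, 0.71, 0.0]
force: [0.4, -0.1, 0.4]
width: 0.0882
grip_force: 0.0
```

```bash
cat >> h.py <<'E'
def tool(s=None):
    s=s or manip.get_state(); T=rot(s["ee_rot"]); return np.array(s["eef_pos"]),np.arctan2(T[1,0],T[0,0])
def go(xyz,yaw=None):
    p,y=tool(); T=rot(manip.get_state()["ee_rot"]); d=T.T@(np.array(xyz)-p)*100
    print("tool shift cm",np.round(d,2),"turn",None if yaw is None else round(-(yaw-y),3))
E
python3 - <<'E'
from h import *
np.set_printoptions(precision=4,suppress=True)
w=manip.get_image("wrist");save(w,"w1.png",s=1.5)
print(w["origin"],w["attitude"],w["mtx"],w["dist_coeffs"],tool())
for n,z in [("fuse_block",0),("socket0",.034),("blown0",.041)]:
    print(n,[(round(d["score"],2),np.round(d["at"],1),atz(w,d["at"],z)[:2]) for d in manip.mark_of(n,w)[:5]])
E
```

```text
[0.5618 0.1157 0.3837] [ 0.9881 -0.1537 -0.0006  0.0037] [[277.1129   0.     251.7561]
 [  0.     277.1129 190.2628]
 [  0.       0.       1.    ]] [-0.0443  0.      0.      0.      0.    ] (array([0.5625, 0.0369, 0.2387]), np.float64(1.5749922677387431))
fuse_block [(0.8, array([250.9, 155.5]), array([0.5612, 0.0443])), (0.44, array([378. ,  35.4]), array([0.7202, 0.1992]))]
socket0 [(0.88, array([250.4, 147.5]), array([0.5605, 0.0609])), (0.83, array([246.7, 207.3]), array([ 0.556, -0.02 ])), (0.75, array([256.7, 112.4]), array([0.5679, 0.1039])), (0.65, array([250.4, 176.4]), array([0.5607, 0.0231]))]
blown0 [(0.91, array([252.3, 146.6]), array([0.5629, 0.0631])), (0.54, array([89.8, 62.1]), array([0.3741, 0.1607]))]
```

View pics/w1.png

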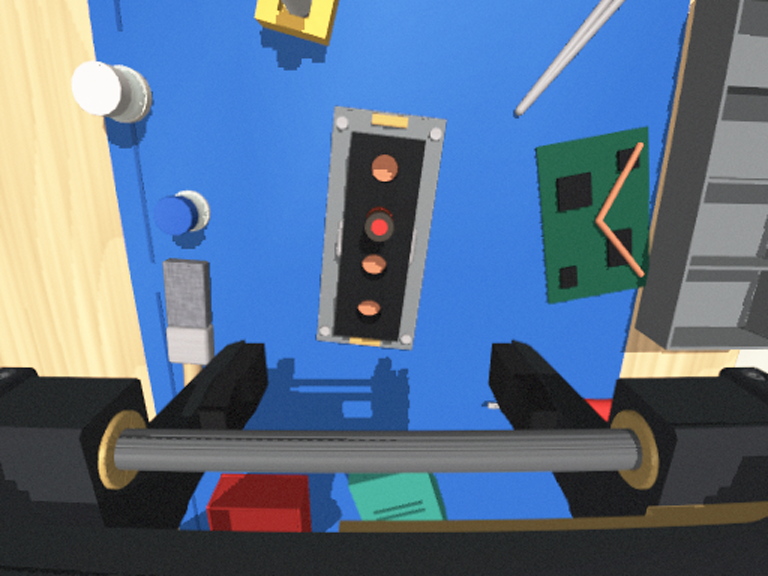

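The wrist view shows the block upright in the picture at (382,228). The blown fuse's dot is at (379,227), and the sockets are at (384,168), (374,264) and (369,308), so it sits in socket2. Next I'll fit the block's pose.

```bash
cat >> h.py <<'E'
def rectfit(p,name,z,wh,hint=None):
    o=manip.outline_of(name,p)[0]; m=o["pixels"].astype(np.uint8)
    c=max(cv2.findContours(m,cv2.RETR_EXTERNAL,cv2.CHAIN_APPROX_NONE)[0],key=cv2.contourArea)[:,0,:].astype(float)
    g=np.array([atz(p,u,z)[:2] for u in c]); r=cv2.minAreaRect((g*1000).astype(np.float32))
    return o["score"],r
E
python3 - <<'E'
from h import *
from scipy.optimize import least_squares
np.set_printoptions(precision=4,suppress=True)
w=manip.get_image("wrist")
print(rectfit(w,"fuse_block",.008,None))
# orange socket mouths / red dot by colour
hsv=cv2.cvtColor(w["pixels"],cv2.COLOR_RGB2HSV)
for nm,m in [("red",((hsv[...,0]<5)|(hsv[...,0]>174))&(hsv[...,1]>150)&(hsv[...,2]>120)),("orange",(hsv[...,0]>=5)&(hsv[...,0]<18)&(hsv[...,1]>90)&(hsv[...,2]>70))]:
    m=m.astype(np.uint8); m[:,:230]=0;m[:,275:]=0;m[230:]=0
    n,l,st,ce=cv2.connectedComponentsWithStats(m)
    for i in range(1,n):
        if st[i,4]>25: print(nm,st[i],ce[i],atz(w,ce[i],.070 if nm=="red" else .034))
# corner fit
pts=np.array([[335,107],[447,121],[412,350],[318,341]])/1.5
loc=np.array([[-48,109],[48,109],[48,-109],[-48,-109]])/1000
def f(v):
    c,s=np.cos(v[2]),np.sin(v[2])
    return np.concatenate([proj(w,[v[0]+c*a-s*b,v[1]+s*a+c*b,.008])-q for (a,b),q in zip(loc,pts)])
r=least_squares(f,[.56,.04,-.1]);print(r.x,r.fun)
E
```

```text
(0.88, ((560.46630859375, 41.407066345214844), (217.3092498779297, 96.002197265625), 83.90945434570312))
red [247 146  11  11  94] [252.2979 151.2979] [0.563  0.0623 0.07  ]
orange [247 103  18  18 260] [255.7692 111.6423] [0.5671 0.1049 0.034 ]
orange [241 170  17  13 168] [248.8036 175.7738] [0.5586 0.0241 0.034 ]
orange [238 200  16  11 126] [245.7222 204.8413] [ 0.5545 -0.0164  0.034 ]
[ 0.562   0.0402 -0.1071] [-0.2056 -0.3409  0.3651 -0.6564  0.4994  0.96   -0.6769  0.4992]
```

play_rows(
  targets=[60, 0, 0, 0, 0.11, 60, 2.53, -0.24, 0, 0, 60, 0, 0, 3.95, 0, 60, 0, 0, 3.95, 0, 60, 0, 0, 3.95, 0, 60, 0, 0, 3.95, 0, 60, 0, 0, 3.0, 0, 60, 0, 0, 0.95, 0],
  squeeze=12,
)

```text
time_s: 4.53
eef_pos: [0.5595, 0.0619, 0.0369]
ee_rot: [-0.002, 0.743, 0.669, -0.003]
force: [-0.9, -0.4, 0.1]
width: 0.0531
grip_force: 0.0
```

play_rows(
  targets=[60, 0, 0, 0, 0, 0, 0, 0, 0, 0, 0, 0, 0, 0, 0, 0, 0, 0, 0, 0, 0, 0, 0, 0, 0, 0, 0, 0, 0, 0, 0, 0, 0, 0, 0],
)

```text
time_s: 5.12
eef_pos: [0.5634, 0.0626, 0.0423]
ee_rot: [0.001, 0.743, 0.669, 0.001]
force: [-0.6, -0.1, 6.0]
width: 0.0212
grip_force: 12.0
```

```bash
python3 - <<'E'
from h import *
s=manip.get_state();print(tool(s),s["force"],s["moment"],s["width"],s["grip_force"])
w=manip.get_image("wrist");save(w,"w2.png",s=1.5)
np.save("w_blown.npy",w["pixels"])
E
```

```text
(array([0.56340861, 0.06255269, 0.04228203]), np.float64(1.466621010018772)) [-0.57098422 -0.09565152  6.03292527] [-0.11522656  0.15444249 -0.00034437] 0.021214816883591187 11.984184826724231
```

View pics/w2.png

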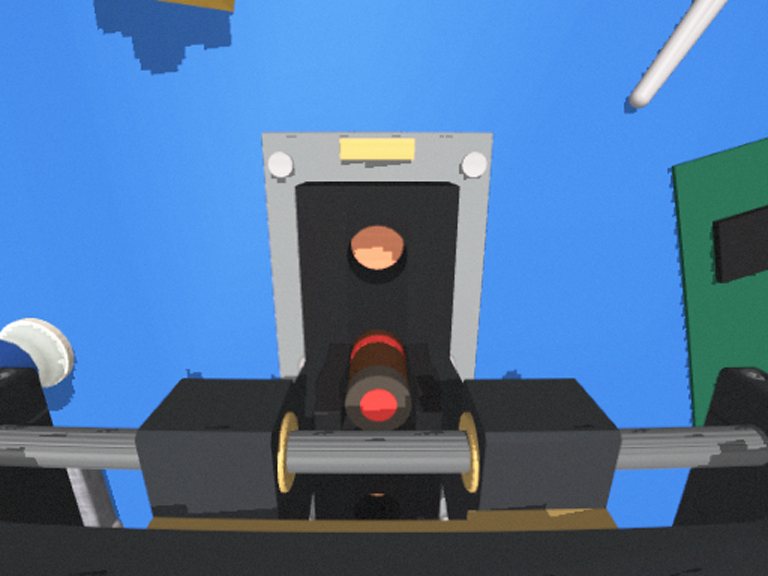

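The fuse is gripped, with its red dot at (379,405), and the block lies square to the tool. The next socket is at (377,247).

```bash
python3 - <<'E'
from h import *
np.set_printoptions(precision=4,suppress=True)
w=manip.get_image("wrist");t=manip.get_image("top")
hsv=cv2.cvtColor(w["pixels"],cv2.COLOR_RGB2HSV)
m=(((hsv[...,0]<5)|(hsv[...,0]>174))&(hsv[...,1]>150)&(hsv[...,2]>150)).astype(np.uint8); m[:,:230]=0;m[:,275:]=0;m[:255]=0
n,l,st,ce=cv2.connectedComponentsWithStats(m)
for i in range(1,n):
    if st[i,4]>25: print(st[i],ce[i],atz(w,ce[i],.070))
print(rectfit(t,"scrap_bin",.05,None))
print(rectfit(t,"guard",.064,None))
go([.437,-.275,.24])
E
```

```text
[240 259  25  22 411] [251.9002 269.5426] [0.5635 0.0631 0.07  ]
(0.61, ((449.1994934082031, -311.3409423828125), (110.88917541503906, 62.284793853759766), 32.08696746826172))
(0.68, ((596.1980590820312, -263.0291442871094), (87.81877899169922, 206.80245971679688), 17.131179809570312))
tool shift cm [-34.89  -9.04 -19.79] turn None
```

play_rows(
  targets=[0, 0, 0, -0.5, 0, 0, 0, 0, -1.5, 0, 0, 0, 0, -3, 0, 0, 0, 0, -3.5, 0, 0, 0, 0, -3.5, 0, 0, 0, 0, -3.5, 0, 0, 0, 0, -2, 0, 0, 0, 0, 0, 0],
  squeeze=20,
)

```text
time_s: 6.03
eef_pos: [0.5652, 0.0632, 0.2213]
ee_rot: [0.002, 0.743, 0.669, 0.003]
force: [0.8, -0.6, -0.6]
width: 0.0213
grip_force: 20.0
```

play_rows(
  targets=[0, -3.55, -0.96, 0, 0, 0, -3.55, -0.96, 0, 0, 0, -3.55, -0.96, 0, 0, 0, -3.55, -0.96, 0, 0, 0, -3.55, -0.96, 0, 0, 0, -3.55, -0.96, 0, 0, 0, -3.55, -0.96, 0, 0, 0, -3.55, -0.96, 0, 0],
)

```text
time_s: 6.7
eef_pos: [0.4551, -0.2134, 0.2155]
ee_rot: [-0.001, 0.743, 0.669, -0.0]
force: [0.6, -0.2, -1.0]
width: 0.021
grip_force: 20.0
```

play_rows(
  targets=[0, -3.55, -0.96, 0, 0, 0, -3.55, -0.96, 0, 0, 0, 0, 0, 0, 0, 0, 0, 0, 0, 0],
)

```text
time_s: 7.03
eef_pos: [0.4286, -0.2825, 0.2153]
ee_rot: [-0.001, 0.745, 0.668, -0.001]
force: [0.5, 0.1, -0.0]
width: 0.0209
grip_force: 20.0
```

```bash
python3 - <<'E'
from h import *
np.set_printoptions(precision=4,suppress=True)
print(tool())
w=manip.get_image("wrist");save(w,"w3.png",s=1.2)
print([(d["score"],d["at"],atz(w,d["at"],0)) for d in manip.mark_of("scrap_bin",w)])
print(rectfit(w,"scrap_bin",.05,None))
E
```

```text
(array([ 0.4286, -0.2825,  0.2153]), np.float64(1.4619279865675558))
[(0.93, [255.5, 165.6], array([ 0.4329, -0.2846,  0.    ]))]
(0.93, ((433.31182861328125, -282.41070556640625), (100.1306381225586, 103.73716735839844), 0.026593955233693123))
```

View pics/w3.png

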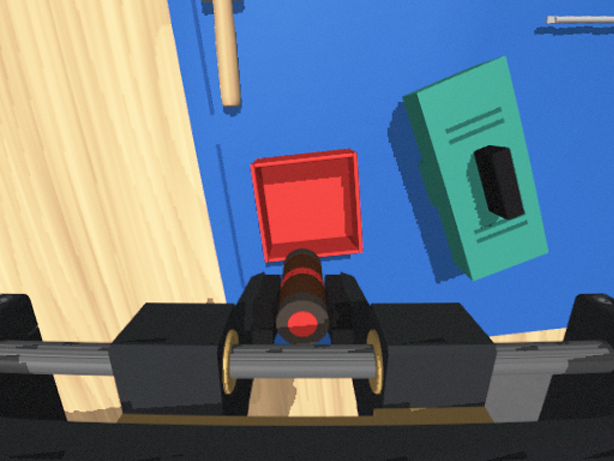

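The fuse is held at (303,322) and the bin is centred at about (306,205). I'll lower it, release it and go on to the rack.

play_rows(
  targets=[0, -0.2, 0.4, 3, 0, 0, 0, 0, 3.5, 0, 0, 0, 0, 3.5, 0, 0, 0, 0, 2.5, 0, 0, 0, 0, 1.5, 0, 0, 0, 0, 1, 0, 0, 0, 0, 0.5, 0, 0, 0, 0, 0, 0],
)

```text
time_s: 7.85
eef_pos: [0.4344, -0.282, 0.0608]
ee_rot: [-0.0, 0.742, 0.67, 0.0]
force: [0.2, 0.1, -1.2]
width: 0.0214
grip_force: 20.0
```

play_rows(
  targets=[40, 0, 0, 0, 0, 40, 0, 0, 0, 0, 40, 0, 0, 0, 0, 40, 0, 0, 0, 0, 40, 0, 0, -3, 0, 40, 0, 0, -4, 0, 60, 0, 0, -4, 0, 60, 0, 0, -4, 0],
)

```text
time_s: 8.52
eef_pos: [0.4338, -0.2828, 0.2133]
ee_rot: [-0.0, 0.743, 0.669, 0.0]
force: [0.4, -0.5, 0.2]
width: 0.0467
grip_force: 0.0
```

play_rows(
  targets=[60, 3.84, 0.14, -0.5, 0, 60, 3.84, 0.14, 0, 0, 60, 3.84, 0.14, 0, 0, 60, 3.84, 0.14, 0, 0, 60, 3.84, 0.14, 0, 0, 60, 3.84, 0.14, 0, 0, 60, 3.84, 0.14, 0, 0, 60, 3.84, 0.14, 0, 0],
)

```text
time_s: 9.18
eef_pos: [0.4772, 0.023, 0.2168]
ee_rot: [0.001, 0.743, 0.669, 0.0]
force: [0.2, -0.6, -1.0]
width: 0.0524
grip_force: 0.0
```

play_rows(
  targets=[60, 3.84, 0.14, 0, 0, 60, 3.84, 0.14, 0, 0, 60, 3.84, 0.14, 0, 0, 60, 3.84, 0.14, 0, 0, 60, 3.84, 0.14, 0, 0, 60, 3.84, 0.14, 0, 0, 60, 0, 0, 0, 0, 60, 0, 0, 0, 0],
)

```text
time_s: 9.85
eef_pos: [0.5087, 0.2523, 0.2165]
ee_rot: [-0.0, 0.741, 0.671, 0.001]
force: [0.2, -0.2, -0.4]
width: 0.0528
grip_force: 0.0
```

```bash
python3 - <<'E'
from h import *
np.set_printoptions(precision=4,suppress=True)
print(tool())
w=manip.get_image("wrist");save(w,"w4.png",s=1.5);t=manip.get_image("top")
print([(d["score"],d["at"],atz(w,d["at"],.039)) for d in manip.mark_of("new0",w)])
print(rectfit(w,"fuse_rack",.025,None))
print("blown",[(d["score"],d["at"],atz(t,d["at"],.02)) for d in manip.mark_of("blown0",t)])
save(t,"t2.png",crop=(330,210,80,60),s=4)
E
```

```text
(array([0.5087, 0.2523, 0.2165]), np.float64(1.4712174973570438))
[(0.92, [249.0, 189.0], array([0.5032, 0.2306, 0.039 ])), (0.75, [258.8, 81.2], array([0.5265, 0.3523, 0.039 ])), (0.64, [256.4, 120.2], array([0.5199, 0.311 , 0.039 ]))]
(0.84, ((514.6031494140625, 290.950927734375), (171.2687530517578, 57.09994125366211), 74.65782928466797))
blown [(0.4, [252.1, 199.2], array([0.5643, 0.0443, 0.02  ])), (0.39, [372.8, 242.3], array([ 0.4331, -0.2908,  0.02  ]))]
```

View pics/w4.png

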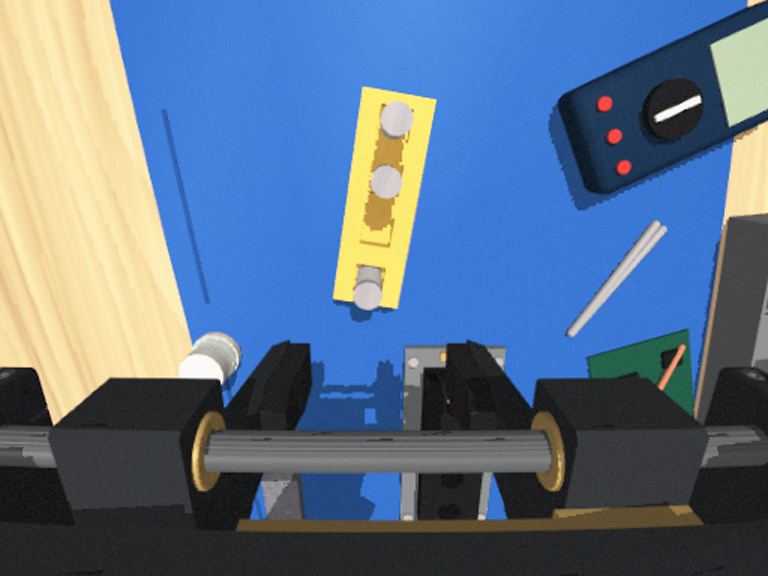

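The rack shows discs at (397,119), (386,182) and (368,295), and the second well from the bottom is empty. I'll compute the positions of the fuse tops.

```bash
python3 - <<'E'
from h import *
np.set_printoptions(precision=4,suppress=True)
w=manip.get_image("wrist")
g=cv2.cvtColor(w["pixels"],cv2.COLOR_RGB2HSV)
m=((g[...,1]<60)&(g[...,2]>120)).astype(np.uint8); m[:,:215]=0;m[:,300:]=0;m[215:]=0
n,l,st,ce=cv2.connectedComponentsWithStats(m)
for i in range(1,n):
    if st[i,4]>60: print(st[i],ce[i],atz(w,ce[i],.068))
for q in [(368,295),(386,182),(397,119)]: print(atz(w,np.array(q)/1.5,.068))
E
```

```text
[252  62  21  26 427] [261.7026  73.9696] [0.5308 0.3515 0.068 ]
[245 106  21  22 359] [255.2451 116.2061] [0.5203 0.3118 0.068 ]
[234 173  19  30 465] [243.7699 187.7892] [0.4997 0.2367 0.068 ]
[0.5003 0.2261 0.068 ]
[0.5219 0.3065 0.068 ]
[0.5332 0.3462 0.068 ]
```

View pics/t2.png

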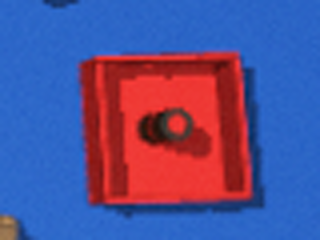

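The blown fuse stands in the bin. I'll move over the nearest new fuse and look closer.

```bash
python3 - <<'E'
from h import *
go([.499,.228,.13])
E
```

```text
tool shift cm [-2.08 -0.86  8.63] turn None
```

play_rows(
  targets=[60, -1.2, -0.35, 3, 0, 60, -1.2, -0.35, 3, 0, 60, 0, 0, 2.6, 0, 60, 0, 0, 0, 0, 60, 0, 0, 0, 0],
)

```text
time_s: 10.57
eef_pos: [0.4995, 0.2257, 0.1299]
ee_rot: [-0.0, 0.743, 0.669, -0.001]
force: [0.3, -0.4, 0.5]
width: 0.0528
grip_force: 0.0
```

```bash
python3 - <<'E'
from h import *
np.set_printoptions(precision=4,suppress=True)
w=manip.get_image("wrist");save(w,"w5.png",s=1.5);print(tool())
E
```

```text
(array([0.5005, 0.2267, 0.1312]), np.float64(1.4663766902393054))
```

View pics/w5.png

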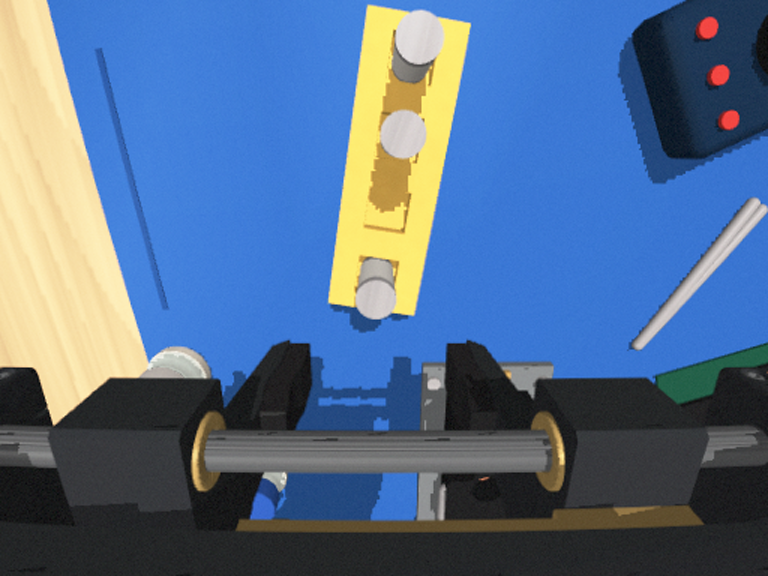

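The nearest disc's centre is at (376,297), and the others are at (403,134) and (419,37).

```bash
python3 - <<'E'
from h import *
np.set_printoptions(precision=4,suppress=True)
w=manip.get_image("wrist");print(tool())
for q in [(376.5,297.5),(403,134),(419,37)]: print(atz(w,(np.array(q)+.5)/1.5-.5,.068))
p=atz(w,(np.array((376.5,297.5))+.5)/1.5-.5,.068); go([p[0],p[1],.04])
E
```

```text
(array([0.501 , 0.2273, 0.1319]), np.float64(1.46660732506766))
[0.5004 0.2326 0.068 ]
[0.5215 0.3129 0.068 ]
[0.5323 0.3535 0.068 ]
tool shift cm [ 0.51 -0.14  9.19] turn None
```

play_rows(
  targets=[50, 0.5, -0.1, 2.5, 0, 50, 0, 0, 2.5, 0, 50, 0, 0, 2, 0, 50, 0, 0, 1.2, 0, 50, 0, 0, 0.6, 0, 50, 0, 0, 0.3, 0, 50, 0, 0, 0, 0, 50, 0, 0, 0, 0],
  squeeze=20,
)

```text
time_s: 11.33
eef_pos: [0.5003, 0.2321, 0.0403]
ee_rot: [0.0, 0.743, 0.669, 0.001]
force: [0.7, 0.8, -0.0]
width: 0.0439
grip_force: 0.0
```

play_rows(
  targets=[0, 0, 0, 0, 0, 0, 0, 0, 0, 0, 0, 0, 0, 0, 0, 0, 0, 0, 0, 0, 0, 0, 0, 0, 0, 0, 0, 0, 0, 0],
)

```text
time_s: 11.83
eef_pos: [0.4997, 0.2317, 0.0395]
ee_rot: [0.0, 0.743, 0.669, 0.0]
force: [-0.6, -1.3, 3.1]
width: 0.0216
grip_force: 19.9
```

play_rows(
  targets=[0, 0, 0, -1.5, 0, 0, 0, 0, -3, 0, 0, 0, 0, -3.5, 0, 0, 0, 0, -2, 0, 0, 0, 0, 0, 0, 0, 0, 0, 0, 0, 0, 0, 0, 0, 0, 0, 0, 0, 0, 0],
)

```text
time_s: 12.5
eef_pos: [0.4985, 0.2309, 0.1377]
ee_rot: [-0.0, 0.743, 0.669, -0.001]
force: [0.1, -0.1, -1.1]
width: 0.0214
grip_force: 19.9
```

```bash
python3 - <<'E'
from h import *
np.set_printoptions(precision=4,suppress=True)
w=manip.get_image("wrist");p,y=tool();print(p,y,manip.get_state()["width"])
a=np.load("w_blown.npy")
cv2.imwrite("pics/w6.png",cv2.resize(np.hstack([a[210:300,210:300],w["pixels"][210:300,210:300]])[:,:,::-1],None,fx=4,fy=4,interpolation=cv2.INTER_CUBIC))
E
```

```text
[0.4985 0.231  0.1377] 1.4668880813511342 0.021208646352009933
```

View pics/w6.png

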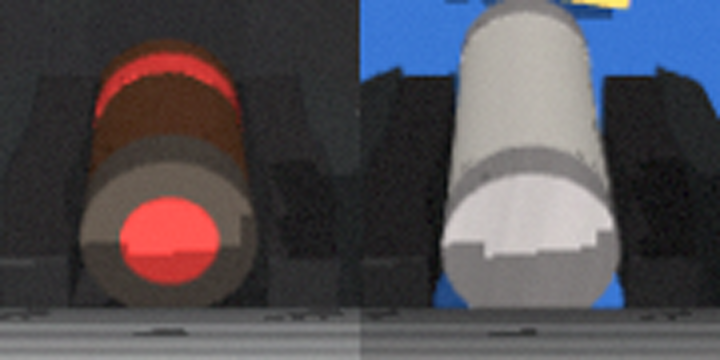

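```bash
cat >> h.py <<'E'
def edge(w,col,row,dz):
    """tool-frame (x,y) mm of a pixel on plane dz above TCP"""
    s=manip.get_state();p=np.array(s["eef_pos"]);T=rot(s["ee_rot"])
    return (T.T@(atz(w,(col,row),p[2]+dz)-p))*1000
E
python3 - <<'E'
from h import *
np.set_printoptions(precision=2,suppress=True)
w=manip.get_image("wrist")
f=lambda X,Y:(210+(X+.5)/4-.5,210+(Y+.5)/4-.5)
print("blown",edge(w,*f(168,161),.0277),"dot",edge(w,*f(169,241),.0277))
print("new",edge(w,*f(171,172),.0285),edge(w,*f(171,172),.0277))
p,y=tool();b=np.array([np.sin(.1063),np.cos(.1063)])
s2=np.array([.5634,.0631])
for k in range(4): print(k,s2+b*(k-2)*.042)
E
```

```text
blown [ 11.48  -0.22 -27.71] dot [  0.37  -0.1  -27.7 ]
new [ 10.46   0.14 -28.51] [  9.99   0.14 -27.71]
0 [ 0.55 -0.02]
1 [0.56 0.02]
2 [0.56 0.06]
3 [0.57 0.1 ]
```

```bash
python3 - <<'E'
from h import *
go([.5635,.0636,.08],np.pi/2-.1063)
E
```

```text
tool shift cm [-15.98   8.2    5.79] turn 0.003
```

play_rows(
  targets=[0, -3.2, 1.64, 0, 0, 0, -3.2, 1.64, 0, 0, 0, -3.2, 1.64, 0, 0, 0, -3.2, 1.64, 0, 0, 0, -3.18, 1.64, 2.5, 0.003, 0, 0, 0, 2.5, 0, 0, 0, 0, 0.8, 0, 0, 0, 0, 0, 0],
)

```text
time_s: 13.27
eef_pos: [0.5616, 0.0658, 0.0798]
ee_rot: [-0.002, 0.744, 0.668, -0.002]
force: [-0.4, -0.1, -0.1]
width: 0.0216
grip_force: 19.9
```

play_rows(
  targets=[0, 0, 0, 0, 0, 0, 0, 0, 0, 0, 0, 0, 0, 0, 0, 0, 0, 0, 0, 0],
)

```text
time_s: 13.6
eef_pos: [0.5644, 0.0666, 0.0834]
ee_rot: [0.0, 0.743, 0.669, 0.001]
force: [-0.1, 0.0, 0.1]
width: 0.0213
grip_force: 19.9
```

```bash
python3 - <<'E'
from h import *
print(manip.get_state()["eef_pos"]);go([.5635,.0636,.066],np.pi/2-.1063)
E
```

```text
[0.56436192 0.06660067 0.08343296]
tool shift cm [-0.31 -0.06  1.74] turn 0.001
```

play_rows(
  targets=[0, -0.31, -0.06, 0.6, 0, 0, 0, 0, 0.6, 0, 0, 0, 0, 0.3, 0, 0, 0, 0, 0, 0, 0, 0, 0, 0, 0, 0, 0, 0, 0, 0, 0, 0, 0, 0, 0, 0, 0, 0, 0, 0],
)

```text
time_s: 14.27
eef_pos: [0.5631, 0.0627, 0.0675]
ee_rot: [0.0, 0.744, 0.668, 0.0]
force: [0.1, 1.0, -0.4]
width: 0.0209
grip_force: 19.9
```

```bash
python3 - <<'E'
from h import *
print(manip.get_state()["eef_pos"]);go([.5635,.0636,.060],np.pi/2-.1063)
E
```

```text
[0.5630528  0.06268447 0.06749697]
tool shift cm [0.1  0.03 0.75] turn -0.001
```

play_rows(
  targets=[0, 0.06, 0.02, 0, 0, 0, 0, 0, 0.3, 0, 0, 0, 0, 0.3, 0, 0, 0, 0, 0.3, 0, 0, 0, 0, 0.2, 0, 0, 0, 0, 0, 0, 0, 0, 0, 0, 0],
)

```text
time_s: 14.85
eef_pos: [0.5632, 0.0632, 0.0562]
ee_rot: [-0.0, 0.744, 0.668, 0.0]
force: [0.7, 0.7, -0.7]
width: 0.021
grip_force: 19.9
```

play_rows(
  targets=[0, 0, 0, 0, 0, 0, 0, 0, 0, 0],
)

```text
time_s: 15.02
eef_pos: [0.5632, 0.0632, 0.0564]
ee_rot: [0.0, 0.744, 0.668, 0.0]
force: [1.0, 0.7, -1.4]
width: 0.0212
grip_force: 19.9
```

It's in the hole. I'll push it home until it touches bottom.

play_rows(
  targets=[0, 0, 0, 0.4, 0, 0, 0, 0, 0.4, 0, 0, 0, 0, 0.4, 0, 0, 0, 0, 0.25, 0, 0, 0, 0, 0.2, 0, 0, 0, 0, 0, 0, 0, 0, 0, 0, 0, 0, 0, 0, 0, 0],
)

```text
time_s: 15.68
eef_pos: [0.5633, 0.0636, 0.041]
ee_rot: [0.0, 0.744, 0.668, -0.0]
force: [-4.0, -0.8, 14.4]
width: 0.0217
grip_force: 20.0
```

play_rows(
  targets=[50, 0, 0, 0, 0, 50, 0, 0, 0, 0, 50, 0, 0, 0, 0, 50, 0, 0, -2, 0, 50, 0, 0, -4, 0, 50, 0, 0, -4, 0, 50, 3.05, -0.85, 0, 0, 50, 3.05, -0.85, 0, 0],
)

```text
time_s: 16.35
eef_pos: [0.5549, 0.1241, 0.142]
ee_rot: [0.002, 0.746, 0.666, 0.002]
force: [0.5, 1.0, -0.8]
width: 0.0441
grip_force: 0.0
```

play_rows(
  targets=[50, 3.05, -0.85, 0, 0, 50, 3.05, -0.85, 0, 0, 50, 3.05, -0.85, 0, 0, 50, 3.05, -0.85, 0, 0, 50, 3.05, -0.85, 0, 0, 50, 3.05, -0.85, 0, 0, 50, 0, 0, 0, 0, 50, 0, 0, 0, 0],
)

```text
time_s: 17.02
eef_pos: [0.5203, 0.3153, 0.1395]
ee_rot: [-0.001, 0.743, 0.67, -0.0]
force: [1.0, 0.3, 0.5]
width: 0.0443
grip_force: 0.0
```

play_rows(
  targets=[50, 0, 0, 0, 0, 50, 0, 0, 0, 0, 50, 0, 0, 0, 0],
)

```text
time_s: 17.27
eef_pos: [0.5223, 0.3112, 0.1395]
ee_rot: [0.0, 0.745, 0.667, -0.0]
force: [0.5, -0.1, 0.2]
width: 0.0442
grip_force: 0.0
```

```bash
python3 - <<'E'
from h import *
w=manip.get_image("wrist");print(manip.get_state()["eef_pos"]);go([.5215,.3129,.040],np.pi/2-.1063)
g=cv2.cvtColor(w["pixels"],cv2.COLOR_RGB2HSV)
m=((g[...,1]<40)&(g[...,2]>150)).astype(np.uint8); m[:,:205]=0;m[:,300:]=0;m[225:]=0
n,l,st,ce=cv2.connectedComponentsWithStats(m)
for i in range(1,n):
    if st[i,4]>60: print(st[i],ce[i],atz(w,ce[i],.068))
E
```

```text
[0.52222318 0.31147227 0.13966169]
tool shift cm [ 0.14 -0.09  9.97] turn -0.003
[244 132  27  33 695] [257.0057554  148.42733813] [0.53113744 0.35459541 0.068     ]
[237 177  26  36 702] [249.53133903 195.32763533] [0.52098398 0.31668871 0.068     ]
```

play_rows(
  targets=[50, 0.18, -0.1, 3, 0, 50, 0, 0, 3, 0, 50, 0, 0, 1.8, 0, 50, 0, 0, 1.2, 0, 50, 0, 0, 0.6, 0, 50, 0, 0, 0.3, 0, 50, 0, 0, 0, 0, 50, 0, 0, 0, 0],
)

```text
time_s: 17.98
eef_pos: [0.5215, 0.3154, 0.0419]
ee_rot: [0.0, 0.744, 0.668, 0.001]
force: [0.4, -0.9, 0.2]
width: 0.0441
grip_force: 0.0
```

play_rows(
  targets=[0, 0, 0, 0, 0, 0, 0, 0, 0, 0, 0, 0, 0, 0, 0, 0, 0, 0, 0, 0, 0, 0, 0, 0, 0, 0, 0, 0, 0, 0],
)

```text
time_s: 18.48
eef_pos: [0.5211, 0.3151, 0.0413]
ee_rot: [0.0, 0.744, 0.668, 0.0]
force: [-0.5, -0.5, 4.2]
width: 0.0213
grip_force: 20.0
```

play_rows(
  targets=[0, 0, 0, -1.5, 0, 0, 0, 0, -3, 0, 0, 0, 0, -3.5, 0, 0, 0, 0, -2, 0, 0, 0, 0, 0, 0, 0, 0, 0, 0, 0, 0, 0, 0, 0, 0, 0, 0, 0, 0, 0],
)

```text
time_s: 19.15
eef_pos: [0.52, 0.3142, 0.1395]
ee_rot: [-0.0, 0.744, 0.668, -0.001]
force: [-0.0, -1.2, -0.8]
width: 0.0215
grip_force: 20.0
```

```bash
python3 - <<'E'
from h import *
np.set_printoptions(precision=4,suppress=True)
w=manip.get_image("wrist");p,y=tool();print(p,y,manip.get_state()["width"])
np.save("w_n2.npy",w["pixels"])
g=w["pixels"][215:290,252-3:252+4].astype(float).mean((1,2)); print(np.round(g[20:60]).astype(int))
a=np.load("w_blown.npy")
cv2.imwrite("pics/w7.png",cv2.resize(np.hstack([a[210:300,210:300],w["pixels"][210:300,210:300]])[:,:,::-1],None,fx=4,fy=4,interpolation=cv2.INTER_CUBIC))
E
```

```text
[0.52   0.3142 0.1395] 1.4639526235322253 0.02163111089686633
[183 185 184 184 184 185 185 184 185 184 184 184 181 162 128 126 128 126
 127 127 158 196 201 201 203 201 201 203 202 202 202 202 203 204 203 203
 204 165 124 124]
```

View pics/w7.png

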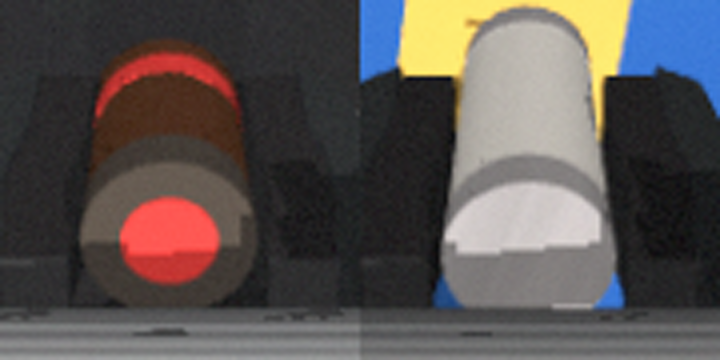

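```bash
python3 - <<'E'
from h import *
np.set_printoptions(precision=4,suppress=True)
w=manip.get_image("wrist")
e=edge(w,252.6,254.9,.0267);print(e)
d=(e[0]-11)/1000; b=np.array([np.sin(.1063),np.cos(.1063)])
for k in (1,3):
    t=np.array([.5633,.0631])+b*((k-2)*.042-d); print(k,d,t); go([*t,.068],np.pi/2-.1063)
E
```

```text
[  8.0862   0.2931 -26.7125]
1 -0.0029137668644494035 [0.5592 0.0242]
tool shift cm [-28.42   6.99   7.18] turn -0.001
3 -0.0029137668644494035 [0.5681 0.1078]
tool shift cm [-20.02   6.99   7.17] turn -0.001
```

play_rows(
  targets=[0, -3.3, 1.15, 0, 0, 0, -3.3, 1.15, 0, 0, 0, -3.3, 1.15, 0, 0, 0, -3.3, 1.15, 0, 0, 0, -3.3, 1.2, 0, 0, 0, -2.5, 1.2, 0, 0, 0, -1, 0, 2, 0, 0, 0, 0, 2, 0],
)

```text
time_s: 19.92
eef_pos: [0.5703, 0.1039, 0.1002]
ee_rot: [0.001, 0.746, 0.666, -0.0]
force: [-0.1, -0.0, -0.5]
width: 0.0215
grip_force: 20.0
```

play_rows(
  targets=[0, 0, 0, 1.5, 0, 0, 0, 0, 0.5, 0, 0, 0, 0, 0, 0, 0, 0, 0, 0, 0, 0, 0, 0, 0, 0, 0, 0, 0, 0, 0, 0, 0, 0, 0, 0, 0, 0, 0, 0, 0],
)

```text
time_s: 20.58
eef_pos: [0.5694, 0.1087, 0.0814]
ee_rot: [0.0, 0.744, 0.668, 0.0]
force: [0.2, 0.1, -0.8]
width: 0.0213
grip_force: 20.0
```

```bash
python3 - <<'E'
from h import *
print(manip.get_state()["eef_pos"]);go([.5681,.1078,.068],np.pi/2-.1063)
E
```

```text
[0.56943525 0.10872489 0.08143325]
tool shift cm [-0.11 -0.12  1.34] turn -0.001
```

play_rows(
  targets=[0, -0.11, -0.12, 0.5, 0, 0, 0, 0, 0.4, 0, 0, 0, 0, 0.2, 0, 0, 0, 0, 0, 0, 0, 0, 0, 0, 0, 0, 0, 0, 0, 0, 0, 0, 0, 0, 0],
)

```text
time_s: 21.17
eef_pos: [0.5679, 0.1077, 0.0699]
ee_rot: [0.0, 0.744, 0.668, 0.0]
force: [0.8, -1.1, -1.2]
width: 0.0211
grip_force: 20.0
```

play_rows(
  targets=[0, 0, 0, 0, 0],
)

```text
time_s: 21.25
eef_pos: [0.5679, 0.1077, 0.07]
ee_rot: [0.0, 0.744, 0.668, 0.0]
force: [0.4, -0.3, -0.5]
width: 0.0215
grip_force: 20.0
```

play_rows(
  targets=[0, 0.01, 0.02, 0.3, 0, 0, 0, 0, 0.3, 0, 0, 0, 0, 0.3, 0, 0, 0, 0, 0.2, 0, 0, 0, 0, 0, 0, 0, 0, 0, 0, 0, 0, 0, 0, 0, 0],
)

```text
time_s: 21.83
eef_pos: [0.568, 0.1078, 0.0588]
ee_rot: [-0.0, 0.744, 0.668, 0.0]
force: [0.3, 0.3, 0.4]
width: 0.0213
grip_force: 20.0
```

play_rows(
  targets=[0, 0, 0, 0.4, 0, 0, 0, 0, 0.4, 0, 0, 0, 0, 0.4, 0, 0, 0, 0, 0.3, 0, 0, 0, 0, 0.2, 0, 0, 0, 0, 0, 0, 0, 0, 0, 0, 0, 0, 0, 0, 0, 0],
)

```text
time_s: 22.5
eef_pos: [0.5681, 0.108, 0.043]
ee_rot: [0.0, 0.744, 0.668, -0.0]
force: [-4.2, -1.1, 13.5]
width: 0.0213
grip_force: 20.0
```

play_rows(
  targets=[50, 0, 0, 0, 0, 50, 0, 0, 0, 0, 50, 0, 0, 0, 0, 50, 0, 0, -2, 0, 50, 0, 0, -4, 0, 50, 0, 0, -4, 0, 50, 3, -0.77, 0, 0, 50, 3, -0.77, 0, 0],
)

```text
time_s: 23.17
eef_pos: [0.5615, 0.1678, 0.1441]
ee_rot: [0.002, 0.746, 0.666, 0.002]
force: [0.4, 0.4, -0.3]
width: 0.0443
grip_force: 0.0
```

play_rows(
  targets=[50, 3, -0.77, 0, 0, 50, 3, -0.77, 0, 0, 50, 3, -0.77, 0, 0, 50, 3, -0.77, 0, 0, 50, 3, -0.77, 0, 0, 50, 3, -0.77, 0, 0, 50, 0, 0, 0, 0, 50, 0, 0, 0, 0],
)

```text
time_s: 23.83
eef_pos: [0.5309, 0.3554, 0.1415]
ee_rot: [-0.001, 0.743, 0.67, 0.0]
force: [-0.0, -0.9, 0.2]
width: 0.0439
grip_force: 0.0
```

play_rows(
  targets=[50, 0, 0, 0, 0, 50, 0, 0, 0, 0, 50, 0, 0, 0, 0, 50, 0, 0, 0, 0],
)

```text
time_s: 24.17
eef_pos: [0.5329, 0.3516, 0.1418]
ee_rot: [0.0, 0.744, 0.668, -0.0]
force: [0.8, -0.2, 0.6]
width: 0.0441
grip_force: 0.0
```

```bash
python3 - <<'E'
from h import *
w=manip.get_image("wrist");print(manip.get_state()["eef_pos"]);go([.532,.3532,.040],np.pi/2-.1063)
g=cv2.cvtColor(w["pixels"],cv2.COLOR_RGB2HSV)
m=((g[...,1]<30)&(g[...,2]>190)).astype(np.uint8); m[:,:205]=0;m[:,300:]=0;m[225:]=0
n,l,st,ce=cv2.connectedComponentsWithStats(m)
for i in range(1,n):
    if st[i,4]>60: print(st[i],ce[i],atz(w,ce[i],.068))
E
```

```text
[0.53281649 0.35188866 0.14182984]
tool shift cm [ 0.13 -0.1  10.18] turn -0.002
[238 188  25  24 467] [249.71520343 199.28051392] [0.5313468  0.35285268 0.068     ]
```

play_rows(
  targets=[50, 0, -0.12, 3, 0, 50, 0, 0, 3, 0, 50, 0, 0, 2, 0, 50, 0, 0, 1.2, 0, 50, 0, 0, 0.6, 0, 50, 0, 0, 0.3, 0, 50, 0, 0, 0, 0, 50, 0, 0, 0, 0],
)

```text
time_s: 24.88
eef_pos: [0.5318, 0.3537, 0.042]
ee_rot: [0.0, 0.744, 0.668, 0.001]
force: [0.0, -0.0, 0.9]
width: 0.0441
grip_force: 0.0
```

play_rows(
  targets=[0, 0, 0, 0, 0, 0, 0, 0, 0, 0, 0, 0, 0, 0, 0, 0, 0, 0, 0, 0, 0, 0, 0, 0, 0, 0, 0, 0, 0, 0],
)

```text
time_s: 25.38
eef_pos: [0.5315, 0.3533, 0.0413]
ee_rot: [0.0, 0.744, 0.668, 0.0]
force: [-0.8, -0.1, 4.0]
width: 0.0217
grip_force: 20.0
```

play_rows(
  targets=[0, 0, 0, -1.5, 0, 0, 0, 0, -3, 0, 0, 0, 0, -3.5, 0, 0, 0, 0, -2, 0, 0, 0, 0, 0, 0, 0, 0, 0, 0, 0, 0, 0, 0, 0, 0, 0, 0, 0, 0, 0],
)

```text
time_s: 26.05
eef_pos: [0.5303, 0.3522, 0.1394]
ee_rot: [-0.0, 0.744, 0.668, -0.001]
force: [0.4, -0.3, 0.4]
width: 0.0215
grip_force: 20.0
```

```bash
python3 - <<'E'
from h import *
np.set_printoptions(precision=4,suppress=True)
w=manip.get_image("wrist");p,y=tool();print(p,y,manip.get_state()["width"])
g=w["pixels"][215:290,252-3:252+4].astype(float).mean((1,2)); print(np.round(g[20:60]).astype(int))
e=w["pixels"][262,225:280].astype(float).mean(1);print(np.round(e).astype(int))
E
```

```text
[0.5303 0.3523 0.1394] 1.4639232723121784 0.020833614111629806
[185 185 185 185 186 186 186 186 177 152 134 134 133 135 134 149 189 211
 211 211 211 211 210 209 210 210 209 209 210 207 207 207 206 206 206 206
 205 168 127 125]
[ 32  27  16  23  28  43 131 192 206 209 210 214 211 211 208 207 208 212
 212 213 214 211 214 213 212 211 211 210 209 205 206 206 203 204 207 208
 204 203 201 201 202 202 203 205 207 206 194 148  66  30  30  24  26  29
  20]
```

```bash
python3 - <<'E'
from h import *
np.set_printoptions(precision=4,suppress=True)
w=manip.get_image("wrist")
e=edge(w,252.6,250.6,.0267);print(e)
d=(e[0]-11)/1000; b=np.array([np.sin(.1063),np.cos(.1063)])
t=np.array([.5633,.0631])+b*(-.042-d); print(d,t); go([*t,.068],np.pi/2-.1063)
E
```

```text
[ 10.4584   0.3266 -26.718 ]
-0.0005415617763051088 [0.5589 0.0219]
tool shift cm [-32.55   6.38   7.19] turn -0.001
```

play_rows(
  targets=[0, -3.3, 0.64, 0, 0, 0, -3.3, 0.64, 0, 0, 0, -3.3, 0.64, 0, 0, 0, -3.3, 0.64, 0, 0, 0, -3.3, 0.64, 0, 0, 0, -3.3, 0.64, 0, 0, 0, -3.3, 0.64, 0, 0, 0, -3.3, 0.64, 0, 0],
)

```text
time_s: 26.82
eef_pos: [0.5533, 0.0834, 0.1401]
ee_rot: [-0.0, 0.744, 0.668, -0.001]
force: [0.8, -0.2, -0.2]
width: 0.0213
grip_force: 20.0
```

play_rows(
  targets=[0, -3.3, 0.64, 0, 0, 0, -2.1, 0.54, 0, 0, 0, -0.8, 0, 0, 0, 0, 0, 0, 0, 0, 0, 0, 0, 2, 0, 0, 0, 0, 2, 0, 0, 0, 0, 1.5, 0, 0, 0, 0, 0.5, 0],
)

```text
time_s: 27.48
eef_pos: [0.5571, 0.0248, 0.0786]
ee_rot: [-0.002, 0.743, 0.669, -0.001]
force: [0.2, -0.2, -0.4]
width: 0.0212
grip_force: 20.0
```

play_rows(
  targets=[0, 0, 0, 0, 0, 0, 0, 0, 0, 0, 0, 0, 0, 0, 0, 0, 0, 0, 0, 0, 0, 0, 0, 0, 0],
)

```text
time_s: 27.9
eef_pos: [0.5595, 0.0224, 0.0816]
ee_rot: [0.0, 0.744, 0.668, 0.0]
force: [-0.2, -0.3, 0.5]
width: 0.0208
grip_force: 20.0
```

```bash
python3 - <<'E'
from h import *
print(manip.get_state()["eef_pos"]);go([.5589,.0219,.068],np.pi/2-.1063)
E
```

```text
[0.55950236 0.02236398 0.08163128]
tool shift cm [-0.05 -0.06  1.36] turn -0.001
```

play_rows(
  targets=[0, -0.05, -0.05, 0.5, 0, 0, 0, 0, 0.4, 0, 0, 0, 0, 0.2, 0, 0, 0, 0, 0, 0, 0, 0, 0, 0, 0, 0, 0, 0, 0, 0, 0, 0, 0, 0, 0, 0, 0, 0, 0, 0],
)

```text
time_s: 28.57
eef_pos: [0.5585, 0.0218, 0.07]
ee_rot: [0.0, 0.744, 0.668, 0.0]
force: [0.4, 0.0, -1.7]
width: 0.0216
grip_force: 20.0
```

play_rows(
  targets=[0, 0, 0, 0.3, 0, 0, 0, 0, 0.3, 0, 0, 0, 0, 0.3, 0, 0, 0, 0, 0.2, 0, 0, 0, 0, 0, 0, 0, 0, 0, 0, 0, 0, 0, 0, 0, 0],
)

```text
time_s: 29.15
eef_pos: [0.5584, 0.0218, 0.0588]
ee_rot: [-0.0, 0.744, 0.668, -0.0]
force: [-0.8, -1.1, -1.0]
width: 0.0212
grip_force: 20.0
```

play_rows(
  targets=[0, 0, 0, 0.4, 0, 0, 0, 0, 0.4, 0, 0, 0, 0, 0.4, 0, 0, 0, 0, 0.3, 0, 0, 0, 0, 0.2, 0, 0, 0, 0, 0, 0, 0, 0, 0, 0, 0, 0, 0, 0, 0, 0],
)

```text
time_s: 29.82
eef_pos: [0.5589, 0.0219, 0.0429]
ee_rot: [0.0, 0.744, 0.668, 0.0]
force: [-2.7, -1.4, 13.4]
width: 0.0215
grip_force: 20.0
```

play_rows(
  targets=[50, 0, 0, 0, 0, 50, 0, 0, 0, 0, 50, 0, 0, 0, 0, 50, 0, 0, -2, 0, 50, 0, 0, -4, 0, 50, 0, 0, -4, 0, 50, 0, 0, -4, 0, 50, 0, 0, -4, 0],
)

```text
time_s: 30.48
eef_pos: [0.5579, 0.0218, 0.2233]
ee_rot: [-0.0, 0.744, 0.668, -0.0]
force: [0.8, -0.4, 0.4]
width: 0.0441
grip_force: 0.0
```

play_rows(
  targets=[50, -3.75, 0.6, 0, 0, 50, -3.75, 0.6, 0, 0, 50, -3.75, 0.6, 0, 0, 50, -3.75, 0.6, 0, 0, 50, -3.75, 0.6, 0, 0, 50, -3.75, 0.6, 0, 0, 50, -3.75, 0.6, 0, 0, 50, -3.75, 0.6, 0, 0],
)

```text
time_s: 31.15
eef_pos: [0.5737, -0.2836, 0.2214]
ee_rot: [-0.0, 0.744, 0.668, -0.0]
force: [0.8, -0.1, 0.6]
width: 0.0438
grip_force: 0.0
```

play_rows(
  targets=[50, 0, 0, 0, 0, 50, 0, 0, 0, 0, 50, 0, 0, 0, 0, 50, 0, 0, 0, 0, 50, 0, 0, 0, 0, 50, 0, 0, 0, 0],
)

```text
time_s: 31.65
eef_pos: [0.5744, -0.2802, 0.222]
ee_rot: [-0.0, 0.743, 0.669, 0.0]
force: [-0.3, 0.6, -0.2]
width: 0.044
grip_force: 0.0
```

```bash
python3 - <<'E'
from h import *
np.set_printoptions(precision=4,suppress=True)
w=manip.get_image("wrist");print(tool())
t=manip.get_image("top")
print([(d["score"],d["at"],atz(w,d["at"],.096)) for d in manip.mark_of("guard_grip",w)])
print([(d["score"],d["at"],atz(w,d["at"],0)) for d in manip.mark_of("guard",w)])
im=np.hstack([cv2.resize(w["pixels"],None,fx=1,fy=1),cv2.resize(t["pixels"][170:234,205:301],(512,341))[:,:280].copy() if 0 else cv2.copyMakeBorder(cv2.resize(t["pixels"][170:234,215:290],(280,239),interpolation=cv2.INTER_CUBIC),0,145,0,0,cv2.BORDER_CONSTANT)])
cv2.imwrite("pics/w8.png",im[:,:,::-1])
E
```

```text
(array([ 0.5744, -0.2805,  0.222 ]), np.float64(1.4655237083372008))
[(0.78, [277.6, 170.1], array([ 0.6016, -0.2693,  0.096 ]))]
[]
```

View pics/w8.png

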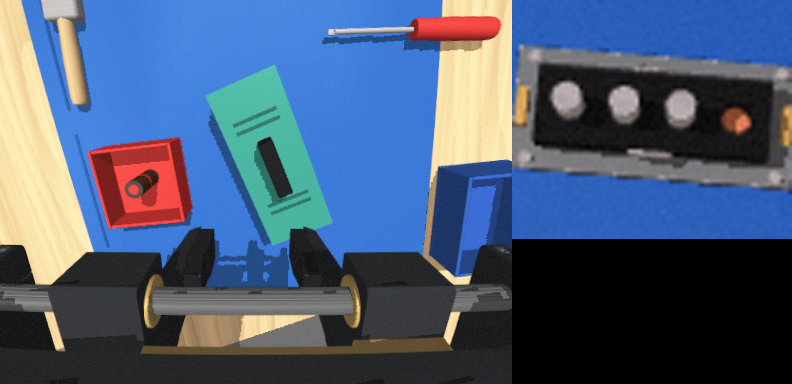

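The guard's top corners are at (206,97), (275,66), (332,220) and (270,244). The blown fuse lies in the bin, and three fuses stand in the block. I'll fit the guard's pose.

```bash
cat >> h.py <<'E'
from scipy.optimize import least_squares
def fit(w,pts,hx,hy,z,x0):
    loc=[[-hx,hy],[hx,hy],[hx,-hy],[-hx,-hy]]
    def f(v):
        c,s=np.cos(v[2]),np.sin(v[2])
        return np.concatenate([proj(w,[v[0]+c*a-s*b,v[1]+s*a+c*b,z])-q for (a,b),q in zip(loc,pts)])
    r=least_squares(f,x0); return r.x,r.fun
E
python3 - <<'E'
from h import *
np.set_printoptions(precision=4,suppress=True)
w=manip.get_image("wrist");print(tool())
x,r=fit(w,[(206,97),(275,66),(332,220),(270,244)],.039,.095,.064,[.6,-.26,.3]);print(x,r)
x2,r2=fit(w,[(257,148),(270,138),(293,190),(281,198)],.008,.03,.096,[.6,-.26,.3]);print(x2,r2)
print(rectfit(w,"guard",.064,None))
go([x[0],x[1],.15],x[2]+np.pi/2)
E
```

```text
(array([ 0.5742, -0.2814,  0.2219]), np.float64(1.4642302232148516))
[ 0.5993 -0.2706  0.2905] [-1.2563 -1.6077 -0.4706 -1.885   0.2957  3.184   1.7621  1.7756]
[ 0.5995 -0.2694  0.3495] [-1.6321 -2.0355  0.1981  0.7175  1.8357  1.5251 -0.3266 -0.002 ]
(0.63, ((599.3819580078125, -268.582763671875), (79.88521575927734, 190.9854736328125), 16.87227439880371))
tool shift cm [1.35 2.38 7.19] turn -0.397
```

play_rows(
  targets=[50, 1.45, 2.3, 0, 0, 50, 0, 0, 0, -0.1, 50, 0, 0, 0, -0.1, 50, 0, 0, 0, -0.1, 50, 0, 0, 0, -0.1, 50, 0, 0, 3, 0, 50, 0, 0, 2, 0, 50, 0, 0, 1, 0],
)

```text
time_s: 32.62
eef_pos: [0.597, -0.2696, 0.1592]
ee_rot: [-0.002, 0.596, 0.803, -0.001]
force: [-0.1, -0.5, 0.7]
width: 0.0441
grip_force: 0.0
```

play_rows(
  targets=[50, 0, 0, 0, 0, 50, 0, 0, 0, 0, 50, 0, 0, 0, 0, 50, 0, 0, 0, 0, 50, 0, 0, 0, 0, 50, 0, 0, 0, 0],
)

```text
time_s: 33.12
eef_pos: [0.599, -0.2699, 0.1627]
ee_rot: [0.001, 0.596, 0.803, 0.0]
force: [-0.3, -0.1, 0.6]
width: 0.0441
grip_force: 0.0
```

```bash
python3 - <<'E'
from h import *
np.set_printoptions(precision=4,suppress=True)
w=manip.get_image("wrist");print(tool())
o=manip.outline_of("guard_grip",w)[0];print(o["score"],o["rect"])
print([(d["score"],d["at"],atz(w,d["at"],.096)) for d in manip.mark_of("guard_grip",w)])
print(rectfit(w,"guard",.064,None))
save(w,"w9.png",s=1.5)
E
```

```text
(array([ 0.5989, -0.2698,  0.1625]), np.float64(1.8637850129909104))
0.56 [205.6, 80.4, 98.0, 198.8]
[(0.72, [250.9, 200.8], array([ 0.5977, -0.2679,  0.096 ]))]
(0.7, ((599.3576049804688, -268.85089111328125), (78.98334503173828, 189.76820373535156), 16.482423782348633))
```

View pics/w9.png

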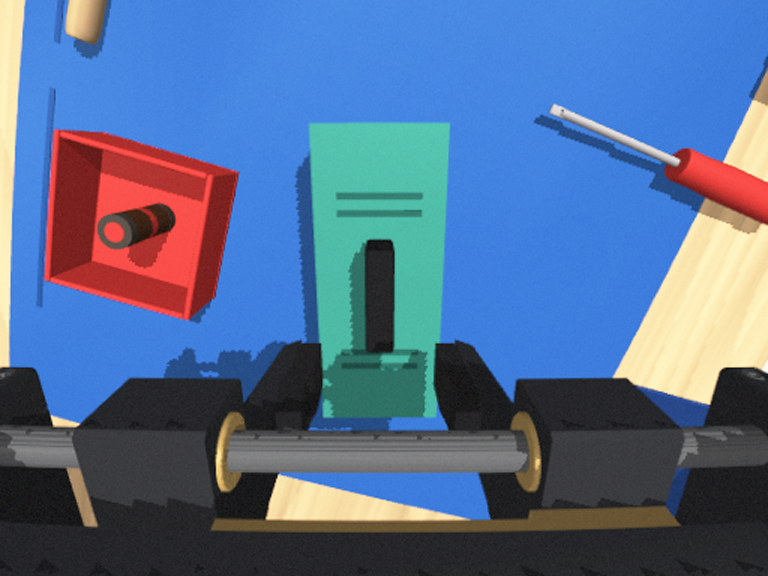

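The grip block is centred at (380,296) and square to the tool. I'll lower and grip it.

play_rows(
  targets=[50, 0.08, 0.04, 3, 0.003, 50, 0, 0, 2.5, 0, 50, 0, 0, 1.8, 0, 50, 0, 0, 1, 0, 50, 0, 0, 0.6, 0, 50, 0, 0, 0.25, 0, 50, 0, 0, 0, 0, 50, 0, 0, 0, 0],
  squeeze=50,
)

```text
time_s: 33.98
eef_pos: [0.5995, -0.269, 0.0714]
ee_rot: [0.001, 0.598, 0.802, 0.0]
force: [-0.2, 0.7, 0.2]
width: 0.0442
grip_force: 0.0
```

play_rows(
  targets=[50, 0, 0, 0, 0, 0, 0, 0, 0, 0, 0, 0, 0, 0, 0, 0, 0, 0, 0, 0, 0, 0, 0, 0, 0, 0, 0, 0, 0, 0, 0, 0, 0, 0, 0, 0, 0, 0, 0, 0],
)

```text
time_s: 34.65
eef_pos: [0.5988, -0.2688, 0.0704]
ee_rot: [0.0, 0.598, 0.802, 0.0]
force: [0.6, 0.4, 0.1]
width: 0.0159
grip_force: 50.0
```

```bash
python3 - <<'E'
from h import *
s=manip.get_state();print(tool(s),s["force"],s["moment"],s["width"],s["grip_force"])
w=manip.get_image("wrist")
cv2.imwrite("pics/wg.png",w["pixels"][:,:,::-1])
print([(d["score"],d["at"],edge(w,*d["at"],.096-s["eef_pos"][2])) for d in manip.mark_of("guard_grip",w)])
print(rectfit(w,"guard",.064,None))
E
```

```text
(array([ 0.59880851, -0.26879291,  0.07036634]), np.float64(1.8608306749913845)) [0.6202797  0.42334713 0.12229747] [-0.08638023 -0.15592356  0.00865306] 0.015853851341988665 49.98055826872587
[(0.98, [250.8, 268.4], array([ -0.13587855,  -0.56787105, -25.63379885]))]
(0.48, ((589.794677734375, -240.1381072998047), (78.27332305908203, 129.227783203125), 16.58782958984375))
```

```bash
python3 - <<'E'
from h import *
w=manip.get_image("wrist")
g=cv2.cvtColor(w["pixels"],cv2.COLOR_RGB2HSV)
m=(g[...,0]>70)&(g[...,0]<95)&(g[...,1]>60)
for c in (225,252,280):
    r=np.where(m[:,c])[0]; r=r[0]; print(c,r,edge(w,c,r-.5,.064-.0704))
for r in (100,150):
    c=np.where(m[r])[0]; print(r,c[0],c[-1],edge(w,c[0]-.5,r,-.0064),edge(w,c[-1]+.5,r,-.0064))
E
```

```text
225 71 [ 94.39380644 -13.6120337    6.39410977]
252 71 [94.36534075  0.10013144  6.3967305 ]
280 71 [94.3878136  14.32169219  6.39944678]
100 178 325 [ 80.13117732 -38.87863589   6.3897796 ] [80.10261956 38.55789166  6.40457502]
150 181 321 [ 53.80612521 -39.23021343   6.39062989] [53.77265911 38.32450742  6.40544806]
```

play_rows(
  targets=[0, 0, 0, -1, 0, 0, 0, 0, -2, 0, 0, 0, 0, -3, 0, 0, 0, 0, -3, 0, 0, 0, 0, -3, 0, 0, 0, 0, -1.5, 0, 0, 0, 0, 0, 0, 0, 0, 0, 0, 0],
)

```text
time_s: 35.52
eef_pos: [0.5986, -0.269, 0.2059]
ee_rot: [0.0, 0.598, 0.802, -0.0]
force: [-0.4, -0.0, -3.2]
width: 0.0156
grip_force: 50.0
```

play_rows(
  targets=[0, 0, 0, 0, 0.06, 0, 0, 0, 0, 0.07, 0, 0, 0, 0, 0.07, 0, 0, 0, 0, 0.07, 0, 0, 0, 0, 0.07, 0, 0, 0, 0, 0.06, 0, 0, 0, 0, 0, 0, 0, 0, 0, 0],
)

```text
time_s: 36.18
eef_pos: [0.5977, -0.2685, 0.2036]
ee_rot: [-0.001, 0.744, 0.668, -0.001]
force: [-1.0, -0.9, -1.8]
width: 0.0152
grip_force: 50.0
```

```bash
python3 - <<'E'
from h import *
s=manip.get_state();print(tool(s),s["force"],s["moment"],s["width"],s["grip_force"])
go([.5611,.0422,.20],np.pi/2-.107)
E
```

```text
(array([ 0.59765582, -0.268534  ,  0.20358953]), np.float64(1.4628269187689638)) [-0.95946996 -0.91998191 -1.81357114] [ 0.02843849 -0.09977044 -0.02708183] 0.015184007819566924 49.98101460747421
tool shift cm [30.5  -6.98  0.4 ] turn -0.001
```

play_rows(
  targets=[0, 2, -0.5, 0, 0, 0, 3.2, -0.7, 0, 0, 0, 3.2, -0.7, 0, 0, 0, 3.2, -0.75, 0, 0, 0, 3.2, -0.75, 0, 0, 0, 3.2, -0.75, 0, 0, 0, 3.2, -0.75, 0, 0, 0, 3.2, -0.7, 0, 0],
)

```text
time_s: 36.85
eef_pos: [0.5688, -0.0188, 0.2047]
ee_rot: [-0.0, 0.744, 0.668, -0.001]
force: [1.0, 0.5, -1.5]
width: 0.0157
grip_force: 50.0
```

play_rows(
  targets=[0, 3.1, -0.7, 0, 0, 0, 2, -0.5, 0, 0, 0, 1, -0.15, 0, 0, 0, 0, 0, 1, 0, 0, 0, 0, 1, 0, 0, 0, 0, 1, 0, 0, 0, 0, 1, 0, 0, 0, 0, 0, 0],
)

```text
time_s: 37.52
eef_pos: [0.5615, 0.0398, 0.1623]
ee_rot: [-0.001, 0.746, 0.666, -0.002]
force: [0.3, -0.2, -1.2]
width: 0.0157
grip_force: 50.0
```

play_rows(
  targets=[0, 0, 0, 0, 0, 0, 0, 0, 0, 0, 0, 0, 0, 0, 0, 0, 0, 0, 0, 0, 0, 0, 0, 0, 0, 0, 0, 0, 0, 0],
)

```text
time_s: 38.02
eef_pos: [0.5633, 0.042, 0.1656]
ee_rot: [0.0, 0.745, 0.667, 0.0]
force: [0.6, 0.3, -1.7]
width: 0.0157
grip_force: 50.0
```

```bash
python3 - <<'E'
from h import *
s=manip.get_state();print(tool(s),s["force"],s["moment"],s["width"],s["grip_force"])
w=manip.get_image("wrist");sc=manip.get_image("scene")
cv2.imwrite("pics/w10.png",np.hstack([w["pixels"],sc["pixels"][100:300,190:334][:,:].repeat(1,0) if 0 else cv2.resize(sc["pixels"][120:310,170:312],(287,384))])[:,:,::-1])
go([.5612,.0428,.15],np.pi/2-.107)
E
```

```text
(array([0.56325326, 0.04198049, 0.16564055]), np.float64(1.4608673999372501)) [ 0.63410953  0.31630706 -1.66137986] [-0.11841393 -0.11466531 -0.06403613] 0.015672979289930118 49.98082095757127
tool shift cm [ 0.06 -0.21  1.55] turn -0.003
```

View pics/w10.png

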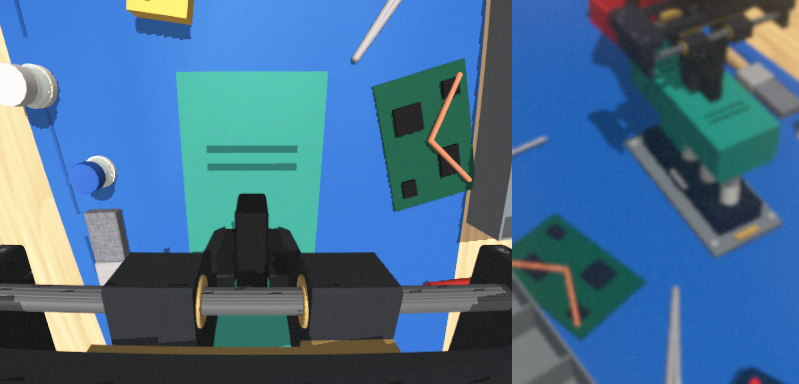

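The guard is held level above the block. I'll correct its position and lower it.

play_rows(
  targets=[0, 0.06, -0.2, 0.5, -0.003, 0, 0, 0, 0.5, 0, 0, 0, 0, 0.3, 0, 0, 0, 0, 0, 0, 0, 0, 0, 0, 0, 0, 0, 0, 0, 0, 0, 0, 0, 0, 0, 0, 0, 0, 0, 0],
)

```text
time_s: 38.78
eef_pos: [0.5613, 0.0428, 0.1525]
ee_rot: [0.0, 0.744, 0.668, 0.0]
force: [-0.1, 0.2, -0.7]
width: 0.0156
grip_force: 50.0
```

```bash
python3 - <<'E'
from h import *
s=manip.get_state();print(tool(s),s["force"])
go([.5612,.0428,.10],np.pi/2-.107)
E
```

```text
(array([0.56133919, 0.0428001 , 0.15252068]), np.float64(1.4637628540038525)) [-0.09856788  0.2155228  -0.7351691 ]
tool shift cm [-0.   -0.02  5.25] turn -0.0
```

play_rows(
  targets=[0, 0, 0, 0.7, 0, 0, 0, 0, 0.7, 0, 0, 0, 0, 0.7, 0, 0, 0, 0, 0.7, 0, 0, 0, 0, 0.7, 0, 0, 0, 0, 0.7, 0, 0, 0, 0, 0.3, 0, 0, 0, 0, 0, 0],
)

```text
time_s: 39.45
eef_pos: [0.5605, 0.0427, 0.1063]
ee_rot: [-0.001, 0.744, 0.668, -0.001]
force: [0.6, -0.1, -2.2]
width: 0.0158
grip_force: 50.0
```

play_rows(
  targets=[0, 0, 0, 0, 0, 0, 0, 0, 0, 0, 0, 0, 0, 0.3, 0, 0, 0, 0, 0.3, 0, 0, 0, 0, 0, 0, 0, 0, 0, 0, 0, 0, 0, 0, 0, 0],
)

```text
time_s: 40.03
eef_pos: [0.5612, 0.0428, 0.1013]
ee_rot: [-0.0, 0.744, 0.668, -0.0]
force: [-0.4, 0.0, -2.5]
width: 0.0156
grip_force: 50.0
```

It has entered over the block with no resistance. I'll press it down in small steps.

play_rows(
  targets=[0, 0, 0, 0.2, 0, 0, 0, 0, 0.2, 0, 0, 0, 0, 0.1, 0, 0, 0, 0, 0, 0, 0, 0, 0, 0, 0],
)

```text
time_s: 40.45
eef_pos: [0.5614, 0.043, 0.0969]
ee_rot: [0.0, 0.744, 0.668, 0.0]
force: [-0.8, -0.4, 5.5]
width: 0.0154
grip_force: 50.0
```

play_rows(
  targets=[0, 0, 0, 0.15, 0, 0, 0, 0, 0.15, 0, 0, 0, 0, 0, 0, 0, 0, 0, 0, 0],
)

```text
time_s: 40.78
eef_pos: [0.5614, 0.0431, 0.0939]
ee_rot: [0.0, 0.744, 0.668, 0.0]
force: [-1.8, 0.3, 5.8]
width: 0.0155
grip_force: 50.0
```

play_rows(
  targets=[0, 0, 0, 0.2, 0, 0, 0, 0, 0.2, 0, 0, 0, 0, 0.2, 0, 0, 0, 0, 0, 0, 0, 0, 0, 0, 0],
)

```text
time_s: 41.2
eef_pos: [0.5608, 0.0426, 0.0864]
ee_rot: [-0.0, 0.744, 0.668, -0.0]
force: [1.9, 0.8, -9.8]
width: 0.0159
grip_force: 50.0
```

play_rows(
  targets=[0, 0, 0, 0.2, 0, 0, 0, 0, 0.15, 0, 0, 0, 0, 0, 0, 0, 0, 0, 0, 0],
)

```text
time_s: 41.53
eef_pos: [0.5612, 0.0426, 0.0862]
ee_rot: [0.001, 0.744, 0.668, -0.001]
force: [-6.8, -1.7, 21.1]
width: 0.0153
grip_force: 50.0
```

It has snapped and landed: z is 86.2 mm, with a firm stop at 21 N. I'll relax, release, back off and check.

play_rows(
  targets=[0, 0, 0, 0.05, 0, 0, 0, 0, 0, 0, 0, 0, 0, -0.2, 0, 0, 0, 0, -0.15, 0, 40, 0, 0, 0, 0, 40, 0, 0, 0, 0, 40, 0, 0, 0, 0, 40, 0, 0, 0, 0],
)

```text
time_s: 42.2
eef_pos: [0.5616, 0.0429, 0.0871]
ee_rot: [0.0, 0.744, 0.668, 0.0]
force: [-0.1, -0.8, 0.1]
width: 0.0351
grip_force: 0.0
```

play_rows(
  targets=[50, 0, 0, -2, 0, 50, 0, 0, -4, 0, 50, 0, 0, -4, 0, 50, 0, 0, -4, 0, 50, -4, -1, 0, 0, 50, -4, -1, 0, 0, 50, -4, -1, 0, 0, 50, -4, -1, 0, 0],
)

```text
time_s: 42.87
eef_pos: [0.5037, -0.1135, 0.2274]
ee_rot: [0.001, 0.744, 0.669, 0.0]
force: [0.7, -0.9, -0.4]
width: 0.0442
grip_force: 0.0
```

play_rows(
  targets=[50, 0, 0, 0, 0, 50, 0, 0, 0, 0, 50, 0, 0, 0, 0, 50, 0, 0, 0, 0, 50, 0, 0, 0, 0],
)

```text
time_s: 43.28
eef_pos: [0.5049, -0.1102, 0.227]
ee_rot: [-0.0, 0.743, 0.669, 0.0]
force: [-0.0, -0.3, -0.1]
width: 0.0441
grip_force: 0.0
```

```bash
python3 - <<'E'
from h import *
np.set_printoptions(precision=4,suppress=True)
w=manip.get_image("wrist");sc=manip.get_image("scene");print(tool())
print([(d["score"],d["at"],atz(w,d["at"],.112)) for d in manip.mark_of("guard_grip",w)])
print(rectfit(w,"guard",.08,None))
cv2.imwrite("pics/w11.png",np.hstack([w["pixels"],cv2.resize(sc["pixels"][120:310,170:312],(287,384),interpolation=cv2.INTER_CUBIC)])[:,:,::-1])
E
```

```text
(array([ 0.5047, -0.1107,  0.2269]), np.float64(1.4662308195513138))
[(0.56, [299.5, 3.6], array([0.5606, 0.0426, 0.112 ]))]
(0.97, ((556.6786499023438, 1.6861343383789062), (108.32852935791016, 79.50031280517578), 84.31623840332031))
```

View pics/w11.png

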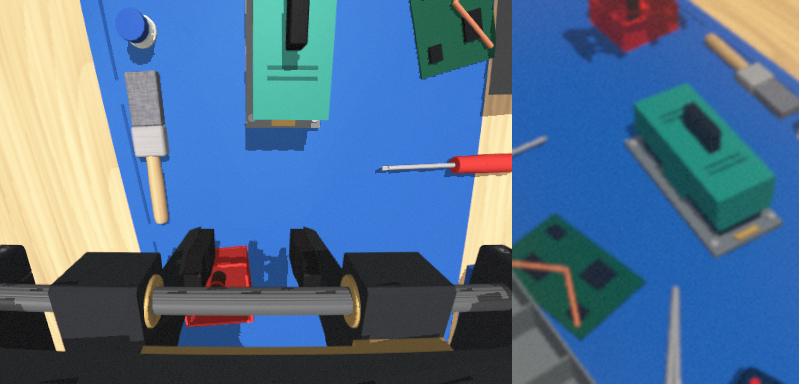

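The guard sits level on the block at (290,60), centred on its axis, with the flange showing evenly around it. I'll hand in.

```bash
python3 -c "
from workcell import manip
print(manip.sign_off())"
```

```text
the job is handed in; nothing more can be done
None
```

The job is handed in: the blown fuse is in the scrap bin, all three new fuses on the rack were pushed home in sockets 1–3, and the guard was pressed down over the block until it snapped, ending level (about 43 s of the 208 s used).

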